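# Lock the loaded welding turntable with its lift-and-turn index knob

## Task

Two small welding turntables stand on the bench, each with a sprung black knob in front of it; one carries a pipe flange, the other is empty. Lock the one that carries the flange: pull its knob up out of the parking recess, turn it until its steel pointer faces the turntable, and let it snap fully down into the narrow notch there. Leave the empty turntable's knob parked as it is.

Things in the scene. Friction and masses are not known exactly. Their poses are not given: they have to be found in the camera images.
- loaded_knob (a point): Centre of the black bar grip of the knob at the turntable with the flange: 50 mm long (x), 16 thick (y), 34 high (z up); 89 mm above the bench parked, 81 locked. x points along its steel pointer (8 mm wide, 40 mm from axis to end). Turns about and slides along the vertical here. Crown ring below: 74 mm across, rim 58 mm above the bench. Turntable, 150 mm across, 60 high, centred 175 mm off.
- loaded_turn (a joint): That knob's angle, rad, positive counterclockwise from above. 0: pointer straight at the turntable, middle of the narrow notch, which takes it within about 0.2 rad either side. It starts at 0.85 to 1.4 in the parking recess (0.8 to 1.55), so turn it clockwise. Stops at -0.5 and 1.9. Turns easily once lifted (0.02 N m).
- loaded_lift (a joint): That knob's height, m: 0 seated in the narrow notch (locked), 0.008 resting in the parking recess, 0.014 pointer just clears the rim, 0.026 upper stop. A spring pulls it down: 5.4 N at 0, 8 N at 0.014, 10 N at 0.026, plus 1.5 N weight. Let go above a notch it snaps down by itself; between notches it stays on the rim.
- empty_lift (a joint): The same height, m, of the identical knob in front of the empty turntable: parked at 0.008, to be left parked.

How it is judged:
By the outcome, as a careful person would: the job done as asked, in the order asked, and still so for the second after the job is handed in, with the robot touching nothing.
It also fails if it takes over 32 s, if anything falls off the work surface, if the arm or the gripper's body presses on something with over 40 N, if the wrist force passes 120 N, or if a joint passes its speed limit or range.

## Robot

A 7-joint arm with a two-finger parallel gripper is mounted at the origin on the work surface. World frame = base frame: x ahead of the robot, y to its left, z up, the work surface at z = 0. Lengths are in m, angles in rad, forces in N, time in s.
With the tool pointing down it reaches from about 0.4 to 0.85 m from the base axis. Payload 10.4 kg.
Tool frame: the origin (TCP) lies midway between the tips of the shut fingers; the grasp point (between the pads) lies 19 mm behind it; z points along the fingers, y is the line along which they close (so a half turn about z gives the same grasp; the last joint's range is limited). The gripper opens to 87 mm and grips with 3 to 60 N. Pads are 19 mm wide; open, the fingers measure 117 mm over their backs; the gripper's body (75 mm by 190 mm) begins 51 mm behind the grasp point.
Start: joints at [-1.248, 0.332, -0.065, 1.46, 0.022, 1.35, -0.088], TCP at [0.212, 0.588, 0.194] pointing down, gripper open.
Joint ranges: [-2.6, 2.6], [-0.5, 2.12], [-1.47, 1.34], [0.16, 2.42], [-1.27, 4.41], [0.06, 2.06], [-2.6, 2.6]. Speed limits (rad/s): [2.22, 2.22, 2.79, 2.79, 3.14, 3.14, 3.14].

## Interface

Orientations are given as a 3x3 rotation matrix whose columns are the frame's x, y, z axes.
In Python, from workcell import robot gives the robot as it stands.
- The arm moves only by the shell command python3 -m pendant 'ROWS' [OPENING]. ROWS is JSON, a list of rows, each an object with "linear": the shift along the tool's x, y, z in units of 80 mm (1.0 is 80 mm), a list of three; "angular": the turn, a rotation vector about the tool's x, y, z in units of pi rad (1.0 is pi rad), a list of three. In form: [{"linear": [tx, ty, tz], "angular": [ax, ay, az]}, ...]. A call has 1 to 10 rows; each row is the pose to reach, as a shift and turn from the pose commanded when the call began, along the tool's axes at that moment, turning the shorter way round; what a row does not reach only later rows make up. A row lasts 1/12 s, in which the tool goes at most 41.7 mm and 7.16 degrees, less where a joint would pass 70% of its speed; a pose out of reach is approached as far as the arm can. A call with a number of a shift or a turn outside -1 to 1 is refused whole. A call with a gripper value outside its range is refused whole. OPENING is the gripper's target within -1 to 1 (fully open at 1, half-way at 0, shut at -1), set as the call begins (- or left out, the last holds). The fingers move at their own pace and stop on an object; the grip force is fixed at half the most. Time passes only in rows, so rows that repeat a pose let the fingers close. It gives the time, the measured TCP pose, the force, the opening and the grip force at its end, in the units of the state.
- robot.observe(): the state, without advancing time (a new reading comes with each control period).
- robot.grab_frame(name): name is "side" or "top" or "wrist"; returns the picture (420x560x3 uint8, red, green, blue); there is no depth.
- robot.camera_params(name): a dict with "intrinsics" (3x3 intrinsics, pixels), "D" ([k1, k2, p1, p2, k3] as OpenCV has them; the pictures are not rectified), "camera_from_world" (4x4, takes a point from world to camera coordinates). Camera axes: x right, y down, z forward; pixel columns grow to the right and rows downward; lengths in m; the calibration is good to about 2 mm. A picture is of the moment at which its call begins: read the wrist's pose just before it. camera_params takes no time and is no camera call; for the wrist camera it gives the pose at the moment of the call.
- robot.close_job(): hands the job in; it is judged then, once.
The state is a dict: "time": time; "joint_positions": joint angles; "joint_velocities": joint speeds; "joint_torque": joint torques, N m; "tcp_pos": TCP position; "ee_rot": TCP orientation; "contact_force": force on the tool from outside, world axes, zero at the start; "moment": the same for the moment, N m; "grip_width": opening from 0.0 (shut) to 1.0 (fully open); "grip_force": force on a finger pad.
Only numpy, scipy, OpenCV 4.12 (cv2) and the standard library are available. Lean on these libraries where they do the work, as an engineer would, in place of code of your own. Each camera call takes 0.05 s, during which the arm holds its last target. There are 200 camera calls.

## Working session

There is one attempt and no reset: what is moved stays moved. The work goes in short steps, Python scripts to look and compute and a shell command to move; the robot and the scene stay as the last step left them, time stands still between calls to the robot, and variables do not carry over. Pictures are saved under pics/ and viewed, at most 10 in all, crops included, and the job is handed in when it is done.

```bash
mkdir -p pics; ls; python3 - <<'E'
from workcell import robot
import cv2,numpy as np
np.set_printoptions(precision=4,suppress=True)
ims=[]
for n in ("top","side"):
    im=robot.grab_frame(n); cv2.imwrite(f"pics/{n}0.png",im[:,:,::-1])
    p=robot.camera_params(n); print(n,p)
s=robot.observe(); print(s)
E
```

```text
pics
top {'intrinsics': array([[504.9022,   0.    , 278.1776],
       [  0.    , 504.9022, 210.1846],
       [  0.    ,   0.    ,   1.    ]]), 'D': array([-0.0209,  0.    ,  0.    ,  0.    ,  0.    ]), 'camera_from_world': array([[-0.0133, -0.9999, -0.0052,  0.0036],
       [-0.9968,  0.0137, -0.0789,  0.4921],
       [ 0.079 ,  0.0042, -0.9969,  0.9795],
       [ 0.    ,  0.    ,  0.    ,  1.    ]])}
side {'intrinsics': array([[411.6041,   0.    , 282.5725],
       [  0.    , 411.6041, 209.7049],
       [  0.    ,   0.    ,   1.    ]]), 'D': array([-0.0913,  0.    ,  0.    ,  0.    ,  0.    ]), 'camera_from_world': array([[ 0.8399, -0.5424, -0.0182, -0.4047],
       [-0.4231, -0.6334, -0.648 ,  0.231 ],
       [ 0.3399,  0.5519, -0.7615,  0.7256],
       [ 0.    ,  0.    ,  0.    ,  1.    ]])}
{'time': 0.1, 'joint_positions': array([-1.2476,  0.3328, -0.0647,  1.4609,  0.0216,  1.3499, -0.0885]), 'joint_velocities': array([ 0.0013, -0.0021, -0.0002, -0.0014,  0.0003,  0.0016, -0.0006]), 'joint_torque': array([  0.0018, -62.4541,   0.0248, -39.0718,  -0.0615,   0.0367,
         0.    ]), 'tcp_pos': array([0.2117, 0.5876, 0.193 ]), 'ee_rot': array([[-0.9408,  0.3389, -0.0004],
       [ 0.3389,  0.9408, -0.0012],
       [-0.    , -0.0013, -1.    ]]), 'contact_force': array([ 0.3203, -0.0605, -0.2627]), 'moment': array([ 0.0084, -0.009 ,  0.029 ]), 'grip_force': 0.0, 'grip_width': 1.001265965915666}
```

View pics/top0.png

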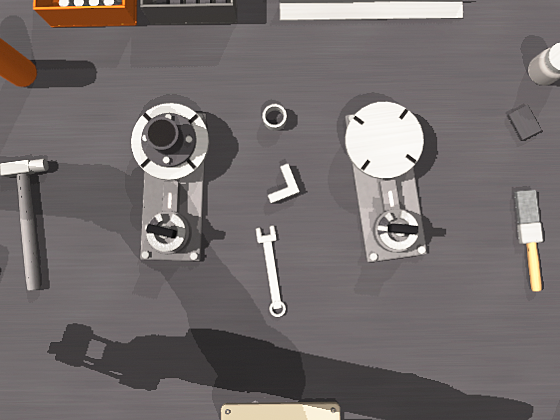

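View pics/side0.png

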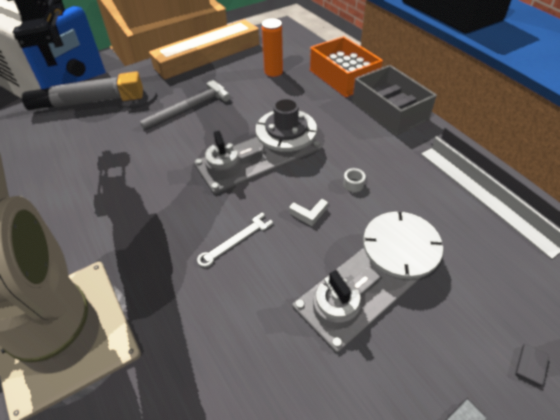

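The flange is on the left turntable in the top view (disc about (169,141)), with its knob at about (162,231). The empty turntable is on the right.

```bash
cat > h.py <<'E'
from workcell import robot
import cv2,numpy as np
np.set_printoptions(precision=4,suppress=True)
def ray(p,uv,z):
    n=cv2.undistortPoints(np.float64(uv).reshape(-1,1,2),p["intrinsics"],p["D"]).reshape(-1,2)
    T=p["camera_from_world"];R,t=T[:3,:3],T[:3,3]
    d=np.c_[n,np.ones(len(n))]@R; c=-R.T@t
    return c+d*((z-c[2])/d[:,2])[:,None]
E
python3 - <<'E'
from h import *
im=cv2.imread("pics/top0.png"); p=robot.camera_params("top")
g=cv2.cvtColor(im,cv2.COLOR_BGR2GRAY)
x0,y0,x1,y1=115,90,235,275
cv2.imwrite("pics/top0c.png",cv2.resize(im[y0:y1,x0:x1],None,fx=3.2,fy=3.2,interpolation=cv2.INTER_CUBIC))
m=np.zeros_like(g); m[215:248,140:185]=(g[215:248,140:185]<45)*255
c=max(cv2.findContours(m,0,2)[0],key=cv2.contourArea)
r=cv2.minAreaRect(c);print(r,cv2.contourArea(c)); b=cv2.boxPoints(r); print(b)
w=ray(p,b,.106);print(w,ray(p,[r[0]],.106))
# disc
m=np.zeros_like(g); m[100:182,128:212]=(g[100:182,128:212]>200)*255
c=max(cv2.findContours(m,0,2)[0],key=cv2.contourArea); e=cv2.minEnclosingCircle(c);print(e,cv2.boundingRect(c),ray(p,[e[0]],.06))
E
```

```text
((162.0150909423828, 228.25282287597656), (29.977602005004883, 13.883069038391113), 10.619654655456543) 211.0
[[146.0038 232.3132]
 [148.5623 218.6679]
 [178.0264 224.1924]
 [175.4679 237.8377]]
[[0.4485 0.2357 0.106 ]
 [0.4731 0.2312 0.106 ]
 [0.4624 0.1777 0.106 ]
 [0.4378 0.1823 0.106 ]] [[0.4554 0.2067 0.106 ]]
((166.5, 168.0), 26.575464248657227) (140, 161, 54, 18) [[0.5729 0.2095 0.06  ]]
```

View pics/top0c.png

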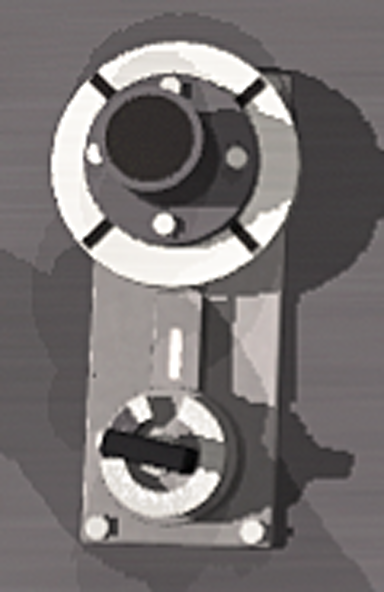

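The crop shows the ring centred near crop (163,455), the disc at (175,163), and the bar from (102,440) to (195,463). The pointer end is hidden under the left end of the bar.

```bash
python3 - <<'E'
from h import *
p=robot.camera_params("top")
f=lambda u,v:[115+u/3.2-.3,90+v/3.2-.3]
k=ray(p,[f(163,455)],.058)[0]; d=ray(p,[f(175,163)],.06)[0]
print(k,d,np.linalg.norm(d-k))
b=ray(p,[f(103,441),f(185,463)],.106); print(b, b.mean(0))
v=b[0]-b[1]; u=d-k
print("bar yaw",np.arctan2(v[1],v[0]),"to table",np.arctan2(u[1],u[0]))
W=robot.camera_params("wrist"); T=W["camera_from_world"]
s=robot.observe(); c=-T[:3,:3].T@T[:3,3]; print("cam in tool",s["ee_rot"].T@(c-s["tcp_pos"]),(s["ee_rot"].T@T[:3,:3].T),W["intrinsics"][0])
E
```

```text
[0.4507 0.2111 0.058 ] [0.626  0.2042 0.06  ] 0.17547579418129877
[[0.4571 0.2342 0.106 ]
 [0.4441 0.1877 0.106 ]] [0.4506 0.2109 0.106 ]
bar yaw 1.2976434281966402 to table -0.0391054826882353
cam in tool [ 0.0769  0.0002 -0.1905] [[-0.0007 -0.961  -0.2767]
 [ 1.     -0.0003 -0.0016]
 [ 0.0014 -0.2767  0.961 ]] [293.0994   0.     282.173 ]
```

```bash
for i in 1; do python3 -m pendant '[{"linear":[-0.44,-0.34,0],"angular":[0,0,0]},{"linear":[-0.88,-0.68,0],"angular":[0,0,0]},{"linear":[-0.88,-0.68,0],"angular":[0,0,0]}]' 1
python3 -m pendant '[{"linear":[-0.44,-0.34,0],"angular":[0,0,0]},{"linear":[-0.88,-0.68,0],"angular":[0,0,0]},{"linear":[-0.88,-0.68,0],"angular":[0,0,0]}]'
python3 -m pendant '[{"linear":[-0.44,-0.34,0],"angular":[0,0,0]},{"linear":[-0.88,-0.68,0],"angular":[0,0,0]},{"linear":[-0.88,-0.68,0],"angular":[0,0,0]}]'; done
```

```text
time: 0.35
tcp_pos: [0.2652, 0.5073, 0.1936]
ee_rot: [[-0.938, 0.346, 0.002], [0.346, 0.938, -0.003], [-0.003, -0.002, -1.0]]
contact_force: [1.9, 0.3, 0.1]
grip_width: 1.002
grip_force: 0.0
time: 0.6
tcp_pos: [0.3125, 0.4317, 0.1937]
ee_rot: [[-0.938, 0.347, 0.002], [0.347, 0.938, -0.002], [-0.002, -0.002, -1.0]]
contact_force: [1.5, 0.0, 1.8]
grip_width: 0.998
grip_force: 0.0
time: 0.85
tcp_pos: [0.3597, 0.3565, 0.1938]
ee_rot: [[-0.938, 0.347, 0.001], [0.347, 0.938, -0.002], [-0.002, -0.001, -1.0]]
contact_force: [1.5, -0.7, -0.0]
grip_width: 0.998
grip_force: 0.0
```

```bash
python3 -m pendant '[{"linear":[-0.44,-0.34,0],"angular":[0,0,0]},{"linear":[-0.88,-0.68,0],"angular":[0,0,0]},{"linear":[-0.88,-0.68,0],"angular":[0,0,0]}]' >/dev/null
python3 -m pendant '[{"linear":[-0.44,-0.34,0],"angular":[0,0,0]},{"linear":[-0.88,-0.68,0],"angular":[0,0,0]},{"linear":[-0.88,-0.68,0],"angular":[0,0,0]}]' >/dev/null
python3 -m pendant '[{"linear":[0,0,0],"angular":[0,0,0.035]},{"linear":[0,0,0],"angular":[0,0,0.07]},{"linear":[0,0,0],"angular":[0,0,0.11]},{"linear":[0,0,0],"angular":[0,0,0.145]},{"linear":[0,0,0],"angular":[0,0,0.18]},{"linear":[0,0,0],"angular":[0,0,0.22]},{"linear":[0,0,0],"angular":[0,0,0.24]},{"linear":[0,0,0],"angular":[0,0,0.24]}]' >/dev/null
python3 -m pendant '[{"linear":[0,0,0],"angular":[0,0,0.035]},{"linear":[0,0,0],"angular":[0,0,0.07]},{"linear":[0,0,0],"angular":[0,0,0.11]},{"linear":[0,0,0],"angular":[0,0,0.145]},{"linear":[0,0,0],"angular":[0,0,0.18]},{"linear":[0,0,0],"angular":[0,0,0.22]},{"linear":[0,0,0],"angular":[0,0,0.237]},{"linear":[0,0,0],"angular":[0,0,0.237]},{"linear":[0,0,0],"angular":[0,0,0.237]}]'
python3 - <<'E'
from h import *
p=robot.camera_params("wrist"); im=robot.grab_frame("wrist")[:,:,::-1]; cv2.imwrite("pics/w1.png",im)
s=robot.observe(); print(s["joint_positions"],s["tcp_pos"],s["ee_rot"])
e=s["ee_rot"].T@(np.array([.4506,.211,.076])-s["tcp_pos"]); print("units to go",e/.08, "yaw err",1.298-np.arctan2(s["ee_rot"][1,0],s["ee_rot"][0,0]))
T=p["camera_from_world"]
for q in ([.4506,.211,.106],[.4506+.025*np.cos(1.298),.211+.025*np.sin(1.298),.106],[.4506-.025*np.cos(1.298),.211-.025*np.sin(1.298),.106]):
    print(cv2.projectPoints(np.array([q]),cv2.Rodrigues(T[:3,:3])[0],T[:3,3],p["intrinsics"],p["D"])[0].ravel())
E
```

```text
time: 2.77
tcp_pos: [0.4507, 0.2129, 0.1936]
ee_rot: [[0.266, 0.964, -0.0], [0.964, -0.266, -0.0], [-0.0, -0.0, -1.0]]
contact_force: [-0.2, -0.3, -0.8]
grip_width: 1.002
grip_force: 0.0
[-0.8038  0.0441  0.2806  1.8018 -0.0127  1.2976 -0.79  ] [0.4507 0.2129 0.1937] [[ 0.2666  0.9638 -0.0002]
 [ 0.9638 -0.2666 -0.0001]
 [-0.0001 -0.0001 -1.    ]]
units to go [-0.0233  0.0049  1.4708] yaw err -0.0028875848029910056
[283.7484 207.4786]
[283.8478 182.4501]
[283.6533 231.334 ]
```

View pics/w1.png

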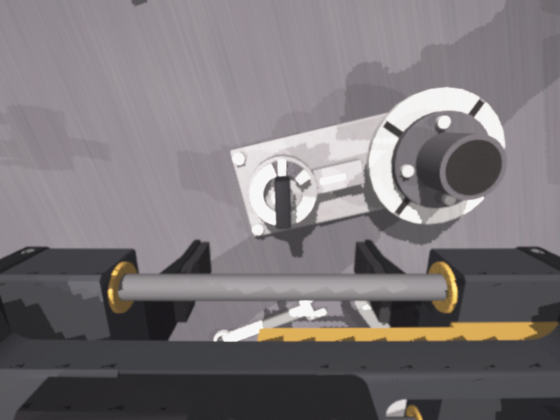

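The bar lies at (283,175–228) with the steel pointer above it at (283,165). That matches the prediction, so I'll descend and grip.

```bash
python3 -m pendant '[{"linear":[-0.02,0,0.25],"angular":[0,0,0]},{"linear":[-0.02,0,0.5],"angular":[0,0,0]},{"linear":[-0.02,0,0.75],"angular":[0,0,0]},{"linear":[-0.02,0,0.75],"angular":[0,0,0]}]' | grep -E "tcp|contact"
python3 -m pendant '[{"linear":[0,0,0.2],"angular":[0,0,0]},{"linear":[0,0,0.4],"angular":[0,0,0]},{"linear":[0,0,0.6],"angular":[0,0,0]},{"linear":[0,0,0.72],"angular":[0,0,0]},{"linear":[0,0,0.72],"angular":[0,0,0]}]'
python3 -m pendant '[{"linear":[0,0,0],"angular":[0,0,0]},{"linear":[0,0,0],"angular":[0,0,0]},{"linear":[0,0,0],"angular":[0,0,0]},{"linear":[0,0,0],"angular":[0,0,0]},{"linear":[0,0,0],"angular":[0,0,0]},{"linear":[0,0,0],"angular":[0,0,0]},{"linear":[0,0,0],"angular":[0,0,0]},{"linear":[0,0,0],"angular":[0,0,0]},{"linear":[0,0,0],"angular":[0,0,0]},{"linear":[0,0,0],"angular":[0,0,0]}]' -1
```

```text
tcp_pos: [0.4484, 0.2102, 0.1303]
contact_force: [-0.4, -0.5, -1.1]
time: 3.57
tcp_pos: [0.4496, 0.2109, 0.0751]
ee_rot: [[0.269, 0.963, -0.002], [0.963, -0.269, -0.001], [-0.002, -0.002, -1.0]]
contact_force: [-0.4, -0.9, 0.5]
grip_width: 1.002
grip_force: 0.0
time: 4.4
tcp_pos: [0.4504, 0.2113, 0.0761]
ee_rot: [[0.27, 0.963, -0.0], [0.963, -0.27, 0.0], [0.0, -0.0, -1.0]]
contact_force: [0.0, -0.4, -0.2]
grip_width: 0.323
grip_force: 0.0
```

```bash
python3 -m pendant '[{"linear":[0,0,0],"angular":[0,0,0]},{"linear":[0,0,0],"angular":[0,0,0]},{"linear":[0,0,0],"angular":[0,0,0]},{"linear":[0,0,0],"angular":[0,0,0]},{"linear":[0,0,0],"angular":[0,0,0]},{"linear":[0,0,0],"angular":[0,0,0]}]' | grep -E "contact|grip|tcp"
python3 -m pendant '[{"linear":[0,0,-0.05],"angular":[0,0,0]},{"linear":[0,0,-0.1],"angular":[0,0,0]},{"linear":[0,0,-0.15],"angular":[0,0,0]},{"linear":[0,0,-0.15],"angular":[0,0,0]},{"linear":[0,0,-0.15],"angular":[0,0,0]}]'
```

```text
tcp_pos: [0.4504, 0.2112, 0.0761]
contact_force: [0.6, 0.1, -0.6]
grip_width: 0.156
grip_force: 30.0
time: 5.32
tcp_pos: [0.4506, 0.2115, 0.0886]
ee_rot: [[0.27, 0.963, 0.001], [0.963, -0.27, 0.001], [0.001, 0.0, -1.0]]
contact_force: [-0.2, 0.8, 0.2]
grip_width: 0.003
grip_force: 0.0
```

The grip slipped off: the opening is 0 after the lift. I'll open, rise and look.

```bash
python3 -m pendant '[{"linear":[0,0,-0.3],"angular":[0,0,0]},{"linear":[0,0,-0.6],"angular":[0,0,0]},{"linear":[0,0,-0.9],"angular":[0,0,0]},{"linear":[0,0,-0.9],"angular":[0,0,0]},{"linear":[0,0,-0.9],"angular":[0,0,0]},{"linear":[0,0,-0.9],"angular":[0,0,0]}]' 1
python3 - <<'E'
from h import *
im=robot.grab_frame("wrist")[:,:,::-1]; p=robot.camera_params("side"); s=robot.grab_frame("side")[:,:,::-1]
a=cv2.resize(im[60:280,180:400],(440,440),interpolation=2); b=cv2.resize(s[120:200,180:260],(360,440),interpolation=2)
cv2.imwrite("pics/w2.png",np.hstack([a,b]))
E
```

```text
time: 5.82
tcp_pos: [0.45, 0.2112, 0.1595]
ee_rot: [[0.27, 0.963, -0.001], [0.963, -0.27, -0.0], [-0.0, -0.001, -1.0]]
contact_force: [-0.2, -0.7, 0.0]
grip_width: 0.373
grip_force: 0.0
```

View pics/w2.png

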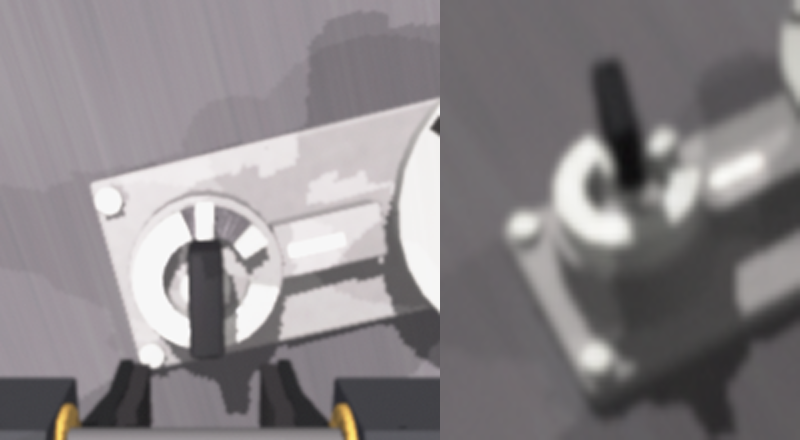

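The knob is unmoved, with its pointer still in the parking recess. I'll grip deeper and lift slowly.

```bash
python3 -m pendant '[{"linear":[0,0,0],"angular":[0,0,0]},{"linear":[0,0,0],"angular":[0,0,0]},{"linear":[0,0,0.3],"angular":[0,0,0]},{"linear":[0,0,0.6],"angular":[0,0,0]},{"linear":[0,0,0.6],"angular":[0,0,0]}]' | grep -E "tcp|contact|grip_w"
python3 -m pendant '[{"linear":[0,0,0.2],"angular":[0,0,0]},{"linear":[0,0,0.4],"angular":[0,0,0]},{"linear":[0,0,0.57],"angular":[0,0,0]},{"linear":[0,0,0.57],"angular":[0,0,0]}]' -0.2 | grep -E "tcp|contact|grip_w"
python3 -m pendant '[{"linear":[0,0,0],"angular":[0,0,0]},{"linear":[0,0,0],"angular":[0,0,0]},{"linear":[0,0,0],"angular":[0,0,0]},{"linear":[0,0,0],"angular":[0,0,0]},{"linear":[0,0,0],"angular":[0,0,0]},{"linear":[0,0,0],"angular":[0,0,0]},{"linear":[0,0,0],"angular":[0,0,0]},{"linear":[0,0,0],"angular":[0,0,0]},{"linear":[0,0,0],"angular":[0,0,0]},{"linear":[0,0,0],"angular":[0,0,0]}]' -1
python3 -m pendant '[{"linear":[0,0,0],"angular":[0,0,0]},{"linear":[0,0,0],"angular":[0,0,0]},{"linear":[0,0,0],"angular":[0,0,0]},{"linear":[0,0,0],"angular":[0,0,0]}]' | grep -E "tcp|contact|grip"
```

```text
tcp_pos: [0.4479, 0.2099, 0.108]
contact_force: [-0.6, 0.0, -1.0]
grip_width: 0.849
tcp_pos: [0.4492, 0.2106, 0.065]
contact_force: [-1.2, -0.3, 0.4]
grip_width: 0.715
time: 7.5
tcp_pos: [0.4506, 0.2114, 0.0668]
ee_rot: [[0.27, 0.963, 0.0], [0.963, -0.27, 0.0], [0.0, 0.0, -1.0]]
contact_force: [-0.5, 0.1, 2.4]
grip_width: 0.181
grip_force: 29.9
tcp_pos: [0.4505, 0.2114, 0.0667]
contact_force: [-0.6, 0.1, 3.4]
grip_width: 0.182
grip_force: 29.9
```

```bash
python3 -m pendant '[{"linear":[0,0,-0.02],"angular":[0,0,0]},{"linear":[0,0,-0.04],"angular":[0,0,0]},{"linear":[0,0,-0.05],"angular":[0,0,0]},{"linear":[0,0,-0.05],"angular":[0,0,0]}]' | grep -E "tcp|contact|grip"
python3 -m pendant '[{"linear":[0,0,-0.02],"angular":[0,0,0]},{"linear":[0,0,-0.04],"angular":[0,0,0]},{"linear":[0,0,-0.06],"angular":[0,0,0]},{"linear":[0,0,-0.08],"angular":[0,0,0]},{"linear":[0,0,-0.09],"angular":[0,0,0]},{"linear":[0,0,-0.09],"angular":[0,0,0]}]' | grep -E "tcp|contact|grip"
```

```text
tcp_pos: [0.4503, 0.2114, 0.0702]
contact_force: [4.5, 3.1, -9.5]
grip_width: 0.179
grip_force: 29.9
tcp_pos: [0.4503, 0.2114, 0.0774]
contact_force: [3.7, 2.3, -10.2]
grip_width: 0.183
grip_force: 29.9
```

The 10.2 N pull matches a lift of about 19 mm, so the knob is being held. I'll turn it now.

```bash
python3 -m pendant '[{"linear":[0,0,0],"angular":[0,0,0.02]},{"linear":[0,0,0],"angular":[0,0,0.045]},{"linear":[0,0,0],"angular":[0,0,0.07]},{"linear":[0,0,0],"angular":[0,0,0.095]},{"linear":[0,0,0],"angular":[0,0,0.12]},{"linear":[0,0,0],"angular":[0,0,0.145]},{"linear":[0,0,0],"angular":[0,0,0.17]},{"linear":[0,0,0],"angular":[0,0,0.195]},{"linear":[0,0,0],"angular":[0,0,0.21]},{"linear":[0,0,0],"angular":[0,0,0.21]}]'
python3 -c "
from h import *
print(robot.observe()['joint_positions'],robot.observe()['moment'])"
```

```text
time: 9.5
tcp_pos: [0.4495, 0.2118, 0.0771]
ee_rot: [[0.805, 0.593, -0.001], [0.593, -0.805, 0.0], [-0.001, -0.001, -1.0]]
contact_force: [2.0, 5.2, -9.5]
grip_width: 0.18
grip_force: 29.9
[-0.8425  0.1536  0.3371  1.95   -0.0593  1.0485 -1.4151] [ 1.0428 -0.4307 -0.0113]
```

```bash
python3 -m pendant '[{"linear":[0,0,0],"angular":[0,0,0.02]},{"linear":[0,0,0],"angular":[0,0,0.045]},{"linear":[0,0,0],"angular":[0,0,0.07]},{"linear":[0,0,0],"angular":[0,0,0.095]},{"linear":[0,0,0],"angular":[0,0,0.12]},{"linear":[0,0,0],"angular":[0,0,0.145]},{"linear":[0,0,0],"angular":[0,0,0.17]},{"linear":[0,0,0],"angular":[0,0,0.195]},{"linear":[0,0,0],"angular":[0,0,0.215]},{"linear":[0,0,0],"angular":[0,0,0.215]}]'
python3 - <<'E'
from h import *
print(robot.observe()['joint_positions'])
im=robot.grab_frame("wrist")[:,:,::-1]; s=robot.grab_frame("top")[:,:,::-1]
a=cv2.resize(im,(420,315)); b=cv2.resize(s[90:265,110:240],(234,315),interpolation=2)
cv2.imwrite("pics/w3.png",np.hstack([a,b]))
E
```

```text
time: 10.33
tcp_pos: [0.4493, 0.2127, 0.0772]
ee_rot: [[0.999, -0.041, -0.001], [-0.041, -0.999, 0.001], [-0.001, -0.001, -1.0]]
contact_force: [2.2, 7.3, -9.9]
grip_width: 0.177
grip_force: 29.9
[-0.8959  0.1547  0.3945  1.9524 -0.0703  1.048  -2.082 ]
```

View pics/w3.png

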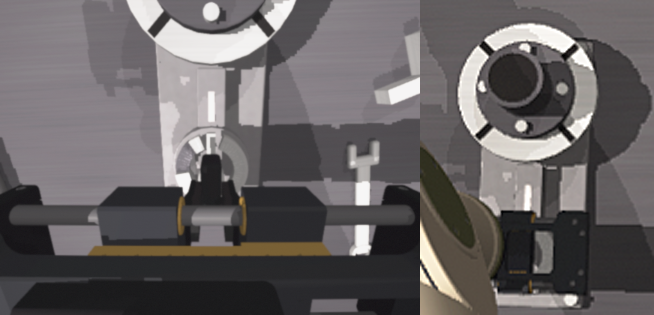

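The pointer faces the turntable, in line with its white mark. I'll release.

```bash
python3 -m pendant '[{"linear":[0,0,0],"angular":[0,0,0]},{"linear":[0,0,0],"angular":[0,0,0]},{"linear":[0,0,0],"angular":[0,0,0]},{"linear":[0,0,0],"angular":[0,0,0]},{"linear":[0,0,0],"angular":[0,0,0]},{"linear":[0,0,0],"angular":[0,0,0]},{"linear":[0,0,0],"angular":[0,0,0]},{"linear":[0,0,0],"angular":[0,0,0]}]' 0.3 | grep -E "tcp|contact|grip"
python3 -m pendant '[{"linear":[0,0,-0.2],"angular":[0,0,0]},{"linear":[0,0,-0.5],"angular":[0,0,0]},{"linear":[0,0,-0.8],"angular":[0,0,0]},{"linear":[0,0,-1],"angular":[0,0,0]},{"linear":[0,0,-1],"angular":[0,0,0]}]' >/dev/null
python3 -m pendant '[{"linear":[-0.2,0,-0.3],"angular":[0,0,0]},{"linear":[-0.4,0,-0.6],"angular":[0,0,0]},{"linear":[-0.5,0,-0.8],"angular":[0,0,0]},{"linear":[-0.5,0,-0.8],"angular":[0,0,0]},{"linear":[-0.5,0,-0.8],"angular":[0,0,0]}]'
python3 - <<'E'
from h import *
im=robot.grab_frame("wrist")[:,:,::-1]; s=robot.grab_frame("side")[:,:,::-1]
cv2.imwrite("pics/w4raw.png",im)
a=cv2.resize(im[50:270,180:400],(440,440),interpolation=2); b=cv2.resize(s[120:200,180:260],(360,440),interpolation=2)
cv2.imwrite("pics/w4.png",np.hstack([a,b]))
E
```

```text
tcp_pos: [0.4504, 0.2113, 0.0778]
contact_force: [0.4, 0.3, 1.5]
grip_width: 0.631
grip_force: 0.0
time: 11.93
tcp_pos: [0.4105, 0.2131, 0.2218]
ee_rot: [[0.999, -0.037, 0.001], [-0.037, -0.999, 0.001], [0.001, -0.001, -1.0]]
contact_force: [0.1, -0.6, 0.1]
grip_width: 0.653
grip_force: 0.0
```

View pics/w4.png

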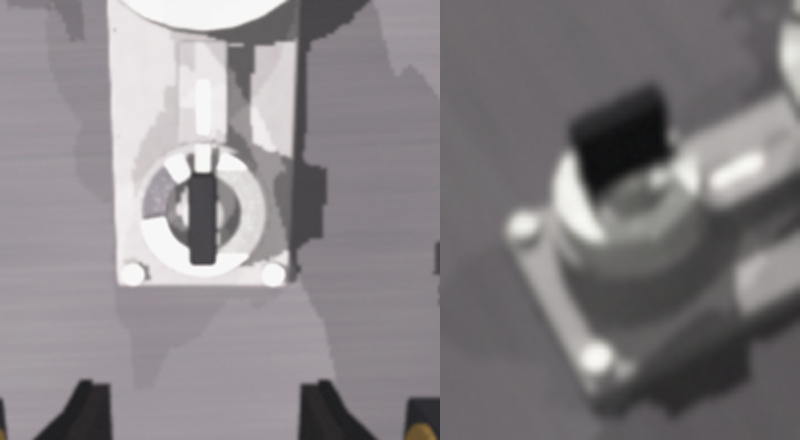

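The bar points at the turntable. I'll check that it is fully down by comparing heights in the side view.

```bash
python3 - <<'E'
from h import *
im=robot.grab_frame("side")[:,:,::-1].copy(); p=robot.camera_params("side");T=p["camera_from_world"]
c,s=np.cos(-.039),np.sin(-.039)
tiles=[]
for zc in (.081,.095):
    pts=np.array([[.4506+c*a-s*b,.211+s*a+c*b,zc+h] for a in(-.025,.025) for b in(-.008,.008) for h in(-.017,.017)])
    q=cv2.projectPoints(pts,cv2.Rodrigues(T[:3,:3])[0],T[:3,3],p["intrinsics"],p["D"])[0].reshape(-1,2)
    print(zc,"box",q.min(0),q.max(0))
g=cv2.cvtColor(im,cv2.COLOR_BGR2GRAY); m=np.zeros_like(g); m[125:170,195:240]=(g[125:170,195:240]<60)*255
k=max(cv2.findContours(m,0,2)[0],key=cv2.contourArea); print("seen",cv2.boundingRect(k),cv2.contourArea(k))
w=cv2.imread("pics/w4raw.png");pw=robot.camera_params("wrist");T=pw["camera_from_world"]
for z in(.052,.066):   # pointer top/end region
    print(z,cv2.projectPoints(np.array([[.4506+.04*c,.211+.04*s,z],[.4506+.025*c,.211+.025*s,z+.046],[.4506-.025*c,.211-.025*s,z+.046]]),cv2.Rodrigues(T[:3,:3])[0],T[:3,3],pw["intrinsics"],pw["D"])[0].reshape(-1,2))
E
```

```text
0.081 box [207.581  134.2194] [232.3697 157.2138]
0.095 box [206.6188 129.3555] [231.7065 152.6006]
seen (209, 136, 22, 20) 238.0
0.052 [[281.771  120.5582]
 [281.85   134.9457]
 [281.8668 182.5718]]
0.066 [[281.7914 120.3569]
 [281.8768 135.3846]
 [281.8931 185.1043]]
```

```bash
python3 -c "
from workcell import robot
print(robot.close_job())"
```

```text
the job is handed in; nothing more can be done
None
```

The knob at the flange turntable is locked: its pointer faces the turntable, and its measured height matches the seated position. The first grip slipped off without moving the knob and a deeper one held; the empty turntable's knob was never touched, and the job is handed in.

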